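# Set the washed cast bracket on its levelling plate and check it for rocking

## Robot

A 6-joint arm with a two-finger parallel gripper is mounted at the origin on the work surface. World frame = base frame: x ahead of the robot, y to its left, z up, the work surface at z = 0. Lengths are in m, angles in rad, forces in N, time in s.
With the tool pointing down it reaches from about 0.3 to 1 m from the base axis. Payload 5.1 kg.
Tool frame: the origin (TCP) lies on the mounting face of the last link; the fingertips stand manip.finger_overhang ahead of it and the grasp point (between the pads) lies 171 mm ahead of it (manip.finger_overhang is the distance from the TCP to the fingertips, in m); z points along the fingers, y is the line along which they close (so a half turn about z gives the same grasp; the last joint's range is limited). The gripper opens to 95 mm and grips with 3 to 60 N. Pads are 20 mm wide; open, the fingers measure 119 mm over their backs; the gripper's body (75 mm by 180 mm) begins 59 mm behind the grasp point.
Start: joints at [1.263, 0.124, 1.65, -0, 1.367, -0.083], TCP at [0.145, 0.634, 0.405] pointing down, gripper open.
Joint ranges: [-2.61, 2.61], [-1.02, 2.33], [0.03, 2.71], [-1.35, 4.49], [0.32, 2.68], [-2.91, 2.91]. Speed limits (rad/s): [2.57, 2.57, 3.14, 3.14, 3.14, 3.14].

## Interface

Orientations are given as a rotation vector (axis times angle).
In Python, from workcell import manip gives the robot as it stands. The module is installed in compiled form; this text tells all that it offers.
- The arm moves only by the tool play_rows, never from a script. Its argument "increments" is a list of rows, each a list of 7 numbers: the shift along the tool's x, y, z in m, then the turn, a rotation vector about the tool's x, y, z in rad, then the opening, from -1 (shut) to 1 (fully open), so that 0 is half open. In form: [[tx, ty, tz, wx, wy, wz, hand], ...]. A call has 1 to 5 rows; each row is the pose to reach, as a shift and turn from the pose commanded when the call began, along the tool's axes at that moment; what a row does not reach only later rows make up. A row lasts 1/10 s, in which the tool goes at most 50 mm and 8.59 degrees, less where a joint would pass 70% of its speed; a pose out of reach is approached as far as the arm can. A call with a gripper value outside its range is refused whole. The fingers move at their own pace and stop on an object; the grip force is fixed at half the most. Time passes only in rows, so rows that repeat a pose let the fingers close. It gives the time, the measured TCP pose, the force, the opening and the grip force at its end, in the units of the state.
- manip.sense(): the state, without advancing time (a new reading comes with each control period).
- manip.snapshot(name): name is "scene" or "top" or "wrist"; returns a dict with "image" (400x640x3 uint8, red, green, blue), "vertical_fov" (degrees; the focal length in pixels is half the picture's height over the tangent of half this angle, whatever the lens; pixels are square), "cx", "cy" (the principal point, pixels), "origin" and "attitude" of the camera in the world; the wrist camera has in their place "tool_from_camera" (4x4, takes a point from camera to tool coordinates, whose origin is the TCP and whose axes are the flange's). Camera axes: x right, y down, z forward; pixel columns grow to the right and rows downward; lengths in m; the calibration is good to about 2 mm. A picture is of the moment at which its call begins: read the wrist's pose just before it. There is no depth.
- manip.close_job(): hands the job in; it is judged then, once.
The state is a dict: "time": time; "joints": joint angles; "qd": joint speeds; "tau": joint torques, N m; "tool_pos": TCP position; "ee_rot": TCP orientation; "force": force on the tool from outside, world axes, zero at the start; "ft_torque": the same for the moment, N m; "finger_gap": finger opening in m; "grasp_force": force on a finger pad.
Only numpy, scipy, OpenCV 4.12 (cv2) and the standard library are available. Lean on these libraries where they do the work, as an engineer would, in place of code of your own. Each camera call takes 0.05 s, during which the arm holds its last target. There are 200 camera calls.

## Task

Take the cast bracket off the sloping drain rack and set it down gently on its three feet in the middle of the steel levelling plate, square to the plate and with its nose towards the tall fence, then let go. Then check by touch that it does not rock: with the fingers press straight down on its nose, then on its tail bar, each time for about half a second with about 10 N, and leave it standing there untouched. Do not disturb the bottle, the cup or the jar.

Things in the scene. Friction and masses are not known exactly. Their poses are not given: they have to be found in the camera images.
- bracket: Dark cast-iron bracket, 0.5 kg, 148 (x) x 108 (y) x 88 (z) mm. Origin: foot level, mid length and width; x to the nose, z up when standing. Stands steadily only on its 3 round feet (radius 12, 8 high, at x=-58, y=+-40 and x=54, y=0). A spine 36 wide, top at z=20, joins tail and nose. Starts feet down on the sloping rack, tail bar against its lip: tilted 35 degrees, nose up.
- rib (a point): Where to grip the bracket: middle of its upright rib, 66 mm above its feet and 8 mm behind its origin, axes as the bracket's. The rib is 22 mm thick (y), runs from 30 mm behind to 30 mm ahead of this point along x, and is topped by a round lug of the same thickness, 22 mm above this point.
- nose: Round boss, diameter 40 mm, at the narrow end of the bracket (part of it), over the single foot. Origin: centre of its flat top, 54 mm ahead (x) of the bracket's origin and 30 mm above its feet. To be pressed at its middle.
- tail: Cross bar at the wide end of the bracket (part of it), 32 (x) by 108 (y) by 12 mm. Origin: middle of its flat top, 58 mm behind the bracket's origin and 20 mm above its feet. Two feet lie under it at y=+-40; pressing it over or between them is steady. The rib begins 20 mm ahead of its middle line.
- rack: White plastic drain rack, fixed, 160 mm wide, its board 190 mm long sloping up at 35 degrees along its +x. Origin: on the work surface under the middle; the middle of the slope is 75 mm up, its upper end 132 mm. Lip 16 mm high at the low edge.
- plate: Steel levelling plate, fixed and level, 210 (x) by 170 (y) mm, 10 mm thick. Origin: centre of its underside. Rims 6 mm high and 6 mm thick on the -x, +y and -y sides; on the +x side a fence 30 mm high, 6 mm thick. The clear surface inside is 198 by 158 mm.
- plate_mid (a point): Middle of the plate's upper surface (10 mm above the work surface), axes as the plate's: x towards the tall fence, z up.
- bottle: Bystander: amber bottle, 72 mm across, 200 mm tall, loose. Origin: centre of its underside.
- cup: Bystander: small brass test cup, 64 mm across, 55 mm tall, loose. Origin: centre of its underside.
- jar: Bystander: glass jar with a white cap, 70 mm across, 90 mm tall, loose. Origin: centre of its underside.
Mind the look-alikes: they are no part of the job. Several things have the shape of the rack; the one meant has the colours described above. What is shaped like the bracket but blue is not meant.

How it is judged:
By the outcome, as a careful person would: the job done as asked, in the order asked, and still so for the second after the job is handed in, with the robot touching nothing.
It also fails if it takes over 54 s, if anything falls off the work surface, if the arm or the gripper's body presses on something with over 40 N, if the wrist force passes 120 N, or if a joint passes its speed limit or range.

## Working session

There is one attempt and no reset: what is moved stays moved. The work goes in short steps, Python scripts to look and compute and a tool call to move; the robot and the scene stay as the last step left them, time stands still between calls to the robot, and variables do not carry over. Pictures are saved under pics/ and viewed, at most 10 in all, crops included, and the job is handed in when it is done.

Besides the shell and the picture viewer there is one more tool, called after "Call:" in YAML: its name, and indented under it one key for each argument. play_rows: Moves the arm, as the interface text tells. Its arguments: {"type":"object","properties":{"increments":{"type":"array"}},"required":["increments"]}

```bash
mkdir -p pics
cat > h.py <<'E'
import numpy as np, cv2
from scipy.spatial.transform import Rotation as R
from workcell import manip
def cam(name, fn=None):
    s=manip.sense(); d=manip.snapshot(name); im=d["image"]
    f=im.shape[0]/2/np.tan(np.radians(d["vertical_fov"])/2)
    if name=="wrist":
        T=np.eye(4);T[:3,:3]=R.from_rotvec(s["ee_rot"]).as_matrix();T[:3,3]=s["tool_pos"]
        T=T@np.array(d["tool_from_camera"])
    else:
        T=np.eye(4);T[:3,3]=d["origin"];a=np.array(d["attitude"])
        T[:3,:3]=a if a.shape==(3,3) else R.from_rotvec(a).as_matrix()
    if fn: cv2.imwrite(fn,im[:,:,::-1]); np.savez(fn[:-4],T=T,f=f,c=[d["cx"],d["cy"]],im=im)
    return dict(T=T,f=f,c=np.array([d["cx"],d["cy"]]),im=im)
def load(fn): return np.load(fn)
def ray(c,p):
    v=np.r_[(np.array(p)-c["c"])/c["f"],1]; v=c["T"][:3,:3]@v
    return c["T"][:3,3],v/np.linalg.norm(v)
def plane(c,p,z):
    o,v=ray(c,p); return o+v*(z-o[2])/v[2]
def tri(c1,p1,c2,p2):
    o1,v1=ray(c1,p1);o2,v2=ray(c2,p2)
    t=np.linalg.lstsq(np.c_[v1,-v2],o2-o1,rcond=None)[0]
    a,b=o1+t[0]*v1,o2+t[1]*v2
    return (a+b)/2,np.linalg.norm(a-b)
def proj(c,X):
    q=c["T"][:3,:3].T@(np.array(X)-c["T"][:3,3]); return q[:2]/q[2]*c["f"]+c["c"]
E
python3 - <<'E'
from h import *
for n in("scene","top","wrist"):
    c=cam(n,f"pics/{n}0.png"); print(n,c["T"].round(3).tolist(),c["f"],c["c"])
s=manip.sense();print({k:np.round(v,3).tolist() for k,v in s.items()}, manip.finger_overhang)
E
```

```text
scene [[-0.777, 0.536, -0.329, 0.922], [0.629, 0.67, -0.394, 0.471], [0.009, -0.513, -0.858, 1.137], [0.0, 0.0, 0.0, 1.0]] 393.19205676463537 [319.86374965 198.5220787 ]
top [[-0.014, -0.994, 0.11, 0.346], [-1.0, 0.014, -0.006, 0.006], [0.005, -0.11, -0.994, 1.723], [0.0, 0.0, 0.0, 1.0]] 510.07415238888757 [322.11172971 206.17352604]
wrist [[0.223, 0.932, 0.285, 0.064], [0.975, -0.212, -0.068, 0.651], [-0.002, 0.293, -0.956, 0.384], [0.0, 0.0, 0.0, 1.0]] 342.8512744890279 [314.43959469 196.1092857 ]
{'time': 0.15, 'joints': [1.263, 0.124, 1.651, 0.0, 1.368, -0.083], 'qd': [-0.001, 0.0, -0.004, -0.0, 0.002, -0.001], 'tau': [0.001, -41.819, -36.047, 0.078, 0.047, -0.0], 'tool_pos': [0.145, 0.633, 0.404], 'ee_rot': [-0.352, -3.121, 0.003], 'force': [0.335, 0.052, 0.315], 'ft_torque': [0.049, 0.017, -0.033], 'grasp_force': 0.0, 'finger_gap': 0.095} 0.1901
```

View pics/scene0.png

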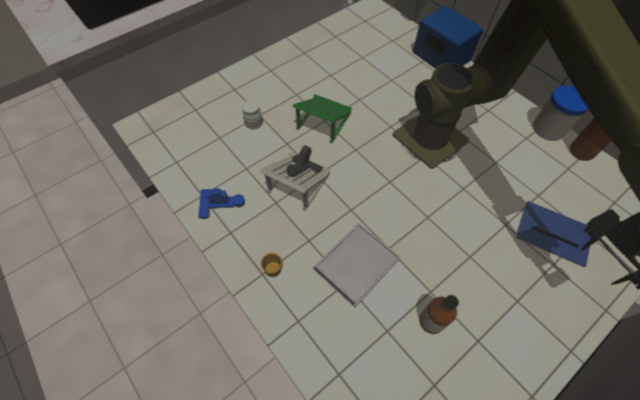

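View pics/top0.png

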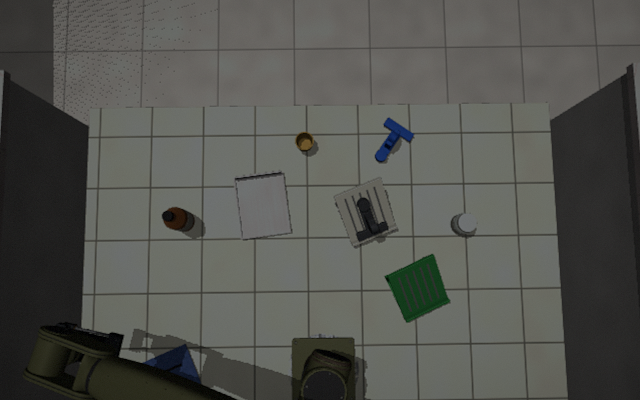

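The scene view shows the white rack with the dark bracket near (297,172), the plate near (358,263), the cup at (271,264), the bottle at (440,313) and the jar at (252,116). In the top view the rack is near (366,212) with the bracket nose up-image, and the plate is at (263,205) with its fence on the upper edge near (259,175).

Run:
```python
from h import *
t=load("pics/top0.npz");s=load("pics/scene0.npz")
a=cv2.resize(t["im"][160:260,225:425],None,fx=4,fy=4,interpolation=cv2.INTER_CUBIC)
b=cv2.resize(s["im"][135:310,240:415],(400,400),interpolation=cv2.INTER_CUBIC)
b=cv2.convertScaleAbs(b,alpha=1.3)
o=np.zeros((600,800,3),np.uint8);o[:300]=cv2.resize(a,(600,300))[:, :].repeat(1,0) if 0 else 0
o[:400]=a
cv2.imwrite("pics/crop1.png",cv2.convertScaleAbs(o[:400],alpha=1.4)[:,:,::-1])
# coarse positions
for n,p,z in(("plate",(263,205),.01),("rack",(366,212),.075),("nose",(362,201),.14),("tail",(370,231),.06),("fence mid",(259,175),.04)):
    print(n,plane(t,p,z).round(3))
for n,p,z in(("plate",(358,263),.01),("nose",(305,152),.15)): print(n,plane(s,p,z).round(3))
def blob(im,lo,hi):
    pass
hsv=cv2.cvtColor(t["im"],cv2.COLOR_RGB2HSV)
for n,p,z in(("bottle",(178,217),0.1),("cup",(305,142),.05),("jar",(464,223),.09)): print(n,plane(t,p,z).round(3))
```

```text
plate [0.543 0.195 0.01 ]
rack [ 0.508 -0.146  0.075]
nose [ 0.536 -0.129  0.14 ]
tail [ 0.447 -0.159  0.06 ]
fence mid [0.641 0.205 0.04 ]
plate [0.543 0.203 0.01 ]
nose [ 0.473 -0.144  0.15 ]
bottle [0.498 0.456 0.1  ]
cup [0.749 0.05  0.05 ]
jar [ 0.467 -0.459  0.09 ]
```

View pics/crop1.png

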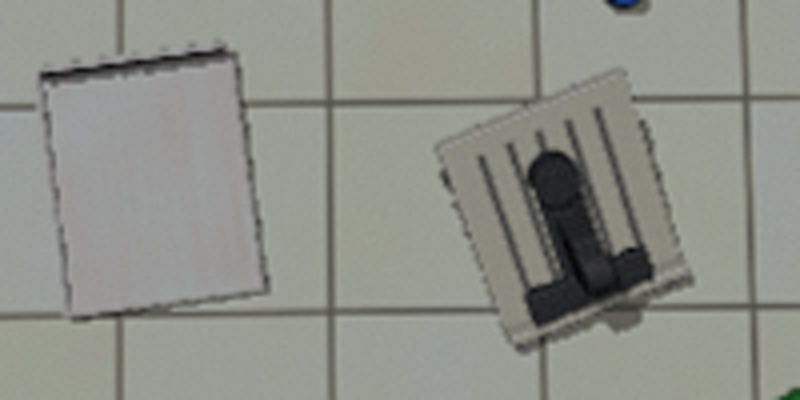

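The crop gives the plate corners at (42,75), (232,50), (268,292), (70,318), with the fence at the top. The bracket nose is at (554,180) and the tail bar centre at (590,287). I'll move over the plate first and look with the wrist camera.

```bash
cat >> h.py <<'E'
def frame(psi,tilt=0):
    """tool attitude over an object frame with yaw psi, pitched nose-up by tilt: tool x=-obj x, y=obj y, z=-obj z"""
    B=R.from_euler("ZY",[psi,-tilt]).as_matrix()
    return B, R.from_matrix(B@np.diag([-1,1,-1.]))
def inc(pos,rot,s=None):
    s=s or manip.sense(); r0=R.from_rotvec(s["ee_rot"])
    return np.r_[r0.inv().apply(np.array(pos)-s["tool_pos"]),(r0.inv()*rot).as_rotvec()].round(4).tolist()
E
python3 - <<'E'
from h import *
t=load("pics/top0.npz")
P=lambda x,y,z:plane(t,(x/4+225-.4,y/4+160-.4),z)
c=[P(42,75,.04),P(232,50,.04),P(268,292,.016),P(70,318,.016)]
print(np.round(c,3))
f=(c[0]+c[1])/2;b=(c[2]+c[3])/2;d=f-b;print("psi plate",np.degrees(np.arctan2(d[1],d[0])),np.linalg.norm(d[:2]),(f+b)/2)
e=c[0]-c[1];print(np.degrees(np.arctan2(-e[0],e[1])))
r=[P(437,147,.132),P(623,70,.132)];e=r[0]-r[1];print("psi rack",np.degrees(np.arctan2(-e[0],e[1])),np.linalg.norm(e))
psi=np.arctan2(d[1],d[0])
print(inc([.483,.19,.5],frame(psi)[1]))
E
```

```text
[[0.63  0.285 0.04 ]
 [0.649 0.126 0.04 ]
 [0.448 0.099 0.016]
 [0.429 0.264 0.016]]
psi plate 6.717876618114445 0.20293261693283368 [0.53915369 0.19353355 0.028     ]
6.827456457424141
psi rack 21.83414006378004 0.15942304920910585
[-0.4285, -0.3571, -0.0957, -0.0016, -0.0004, -0.342]
```

Call:
play_rows:
  increments:
    - [-0.428,-0.357,-0.096,0,0,-0.342,-0.2]
    - [-0.428,-0.357,-0.096,0,0,-0.342,-0.2]
    - [-0.428,-0.357,-0.096,0,0,-0.342,-0.2]
    - [-0.428,-0.357,-0.096,0,0,-0.342,-0.2]
    - [-0.428,-0.357,-0.096,0,0,-0.342,-0.2]

```text
time: 0.65
tool_pos: [0.2946, 0.4361, 0.4472]
ee_rot: [0.185, -3.136, 0.0]
force: [0.9, 0.4, -0.1]
finger_gap: 0.0608
grasp_force: 0.0
```

```bash
python3 -c "
from h import *
print(inc([.483,.19,.5],frame(np.radians(6.75))[1]))"
```

```text
[-0.1581, -0.2666, -0.0528, -0.0003, -0.0001, 0.0001]
```

Call:
play_rows:
  increments:
    - [-0.158,-0.266,-0.053,0,0,0,-0.2]
    - [-0.158,-0.266,-0.053,0,0,0,-0.2]
    - [-0.158,-0.266,-0.053,0,0,0,-0.2]
    - [-0.158,-0.266,-0.053,0,0,0,-0.2]
    - [-0.158,-0.266,-0.053,0,0,0,-0.2]

```text
time: 1.15
tool_pos: [0.4444, 0.2403, 0.4896]
ee_rot: [-0.184, 3.136, 0.0]
force: [0.9, 0.9, 0.4]
finger_gap: 0.0384
grasp_force: 0.0
```

Run:
```python
from h import *
print(manip.sense()["tool_pos"])
c=cam("wrist","pics/wp.png")
# next: view rack/bracket
t=load("pics/top0.npz")
psi=np.radians(20); print(inc([.40,-.16,.44],frame(psi,.25)[1]))
```

```text
[0.44438851 0.24029994 0.48956895]
[0.0916, -0.388, 0.0524, -0.0347, -0.2448, -0.2362]
```

View pics/wp.png

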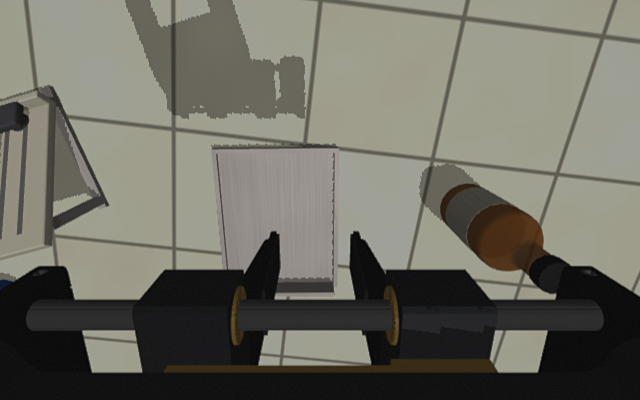

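The wrist view shows the plate's low -x rim with corners at about (213,147) and (338,147), and the fence at the bottom with its right end near (335,290). The bottle is well off to the right. I'll locate the plate from these and go on to the bracket.

Run:
```python
from h import *
w=load("pics/wp.npz");t=load("pics/top0.npz")
T=lambda x,y:(x/4+225-.4,y/4+160-.4)
for a,b in(((213,147),(268,292)),((338,147),(70,318)),((336,283),(42,75))): 
    X,e=tri(w,a,t,T(*b)); print("tri",X.round(4),round(e,4),plane(w,a,.016).round(4))
g=cv2.cvtColor(w["im"],cv2.COLOR_RGB2GRAY)
for r in(170,190,210): print(r,[ (i,int(v)) for i,v in enumerate(g[r]) if 207<i<226 or 327<i<342])
for cc in(240,275,310): print(cc,g[140:156,cc].tolist())
print(g[270:300,310].tolist(),g[270:300,325].tolist())
```

```text
tri [0.4499 0.1001 0.0024] 0.0022 [0.4484 0.1042 0.016 ]
tri [ 0.4307  0.2689 -0.0031] 0.0039 [0.429  0.2689 0.016 ]
tri [0.6359 0.2924 0.0089] 0.0051 [0.6321 0.294  0.016 ]
170 [(208, 158), (209, 157), (210, 158), (211, 158), (212, 158), (213, 146), (214, 140), (215, 142), (216, 142), (217, 116), (218, 71), (219, 143), (220, 142), (221, 139), (222, 136), (223, 137), (224, 139), (225, 139), (328, 150), (329, 149), (330, 150), (331, 152), (332, 153), (333, 146), (334, 115), (335, 153), (336, 155), (337, 153), (338, 154), (339, 159), (340, 159), (341, 160)]
190 [(208, 158), (209, 158), (210, 159), (211, 158), (212, 159), (213, 159), (214, 156), (215, 134), (216, 143), (217, 146), (218, 145), (219, 98), (220, 77), (221, 144), (222, 140), (223, 139), (224, 135), (225, 138), (328, 150), (329, 147), (330, 150), (331, 145), (332, 92), (333, 87), (334, 125), (335, 157), (336, 156), (337, 155), (338, 156), (339, 159), (340, 159), (341, 160)]
210 [(208, 159), (209, 157), (210, 157), (211, 158), (212, 157), (213, 158), (214, 158), (215, 158), (216, 156), (217, 131), (218, 140), (219, 144), (220, 141), (221, 95), (222, 84), (223, 140), (224, 142), (225, 139), (328, 147), (329, 143), (330, 146), (331, 145), (332, 122), (333, 90), (334, 126), (335, 152), (336, 151), (337, 150), (338, 155), (339, 159), (340, 158), (341, 159)]
240 [161, 159, 159, 142, 106, 101, 98, 76, 75, 123, 150, 150, 148, 147, 146, 145]
275 [93, 91, 106, 119, 108, 104, 94, 70, 90, 136, 149, 146, 146, 147, 149, 149]
310 [156, 157, 148, 112, 63, 56, 55, 69, 119, 152, 150, 149, 151, 151, 151, 151]
[145, 143, 143, 144, 143, 143, 145, 126, 87, 86, 89, 82, 63, 50, 51, 50, 51, 52, 52, 52, 50, 51, 89, 129, 140, 140, 150, 161, 151, 105] [142, 142, 141, 141, 141, 142, 142, 123, 85, 84, 86, 79, 60, 51, 52, 53, 52, 51, 52, 52, 51, 51, 97, 140, 143, 140, 148, 161, 151, 107]
```

Call:
play_rows:
  increments:
    - [0.08,-0.39,0.05,-0.03,-0.24,-0.24,0.2]
    - [0.08,-0.39,0.05,-0.03,-0.24,-0.24,0.2]
    - [0.08,-0.39,0.05,-0.03,-0.24,-0.24,0.2]
    - [0.08,-0.39,0.05,-0.03,-0.24,-0.24,0.2]
    - [0.08,-0.39,0.05,-0.03,-0.24,-0.24,0.2]

```text
time: 1.7
tool_pos: [0.4217, -0.0064, 0.4578]
ee_rot: [-0.518, 2.856, 0.064]
force: [0.1, -1.0, 0.7]
finger_gap: 0.057
grasp_force: 0.0
```

```bash
python3 -c "
from h import *
print(manip.sense()['tool_pos'],inc([.39,-.16,.44],frame(np.radians(20),.25)[1]))"
```

```text
[ 0.42169255 -0.00640922  0.45781614] [0.0855, -0.1327, -0.0028, 0.0031, -0.0081, 0.0096]
```

Call:
play_rows:
  increments:
    - [0.085,-0.132,-0.003,0,-0.01,0.01,0.4]
    - [0.085,-0.132,-0.003,0,-0.01,0.01,0.4]
    - [0.085,-0.132,-0.003,0,-0.01,0.01,0.4]
    - [0.085,-0.132,-0.003,0,-0.01,0.01,0.4]
    - [0.085,-0.132,-0.003,0,-0.01,0.01,0.4]

```text
time: 2.2
tool_pos: [0.3906, -0.1589, 0.4401]
ee_rot: [-0.496, 2.852, 0.069]
force: [0.5, -0.4, -0.4]
finger_gap: 0.0664
grasp_force: 0.0
```

Run:
```python
from h import *
w=load("pics/wp.npz")
psi=np.radians(6.8);ux=np.array([np.cos(psi),np.sin(psi)]);uy=np.array([-ux[1],ux[0]])
for p in((310,277),(325,277)):print("fence foot along x",plane(w,p,.01)[:2]@ux-.099)
for p in((275,147.5),(240,148),(310,148)):print("rim inner top",plane(w,p,.016)[:2]@ux+.099)
for p in((218,170),(219.5,190),(221.5,210)):print("L",plane(w,p,.01)[:2]@uy+.079)
for p in((334,170),(332.7,190),(333,210)):print("R",plane(w,p,.01)[:2]@uy-.079, )
for p in((213,170),(215,190),(217,210)):print("Lo",plane(w,p,.016)[:2]@uy+.085)
for p in((338.5,170),(338.5,190),(338,210)):print("Ro",plane(w,p,.016)[:2]@uy-.085, )
print(np.array([.541,.196])@ux,np.array([.541,.196])@uy)
print(manip.sense()['tool_pos'])
cam("wrist","pics/wb.png")
```

```text
fence foot along x 0.5567418925857182
fence foot along x 0.5567720624263324
rim inner top 0.5573378627002376
rim inner top 0.557943822175494
rim inner top 0.5580630049107527
L 0.13167742833504753
L 0.1313813306119398
L 0.1317850186332866
R 0.13275860758677982
R 0.13138533898479138
R 0.13223613006882423
Lo 0.1326362154769488
Lo 0.13291231279431978
Lo 0.13319841545733552
Ro 0.13250077087406525
Ro 0.13304475101717794
Ro 0.1329071392832072
0.5604015176737107 0.13056469273506421
[ 0.39061067 -0.15885788  0.44010749]
```

View pics/wb.png

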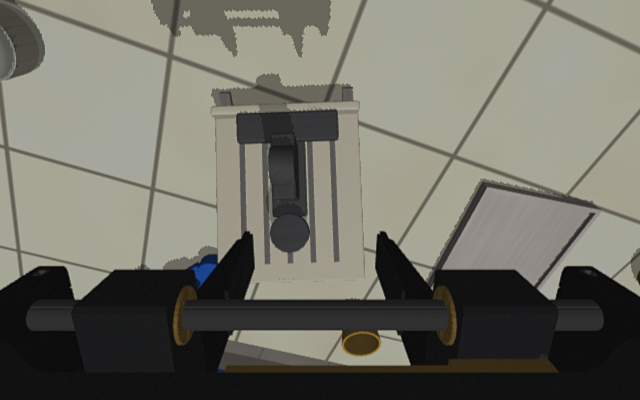

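The view shows the bracket's nose disc centred near (290,231), and the tail bar spanning (237..338, 112..143) against the lip at the top. The rib and lug lie around x≈285, and the rack edges are nearly parallel to the image columns. I'll triangulate against the top view.

Run:
```python
from h import *
w=load("pics/wb.npz");t=load("pics/top0.npz")
g=cv2.cvtColor(w["im"],cv2.COLOR_RGB2GRAY)
cr=g[205:258,262:318]
h=cv2.HoughCircles(cv2.resize(cr,None,fx=4,fy=4,interpolation=cv2.INTER_CUBIC),cv2.HOUGH_GRADIENT,1,200,param1=100,param2=15,minRadius=60,maxRadius=100)
print("nose",h[0,0]/4+[262,205,0] if h is not None else None)
for r in(118,124,130,136,160,180,195): print(r,g[r,225:350:1][::2].tolist() if 0 else [(i+225) for i in np.where(g[r,225:350]<85)[0]][::1][:1],[(i+225) for i in np.where(g[r,225:350]<85)[0]][-1:])
for c in(245,330): 
    q=np.where(g[95:160,c]<85)[0]+95; print(c,q.min(),q.max())
T=lambda x,y:(x/4+225-.4,y/4+160-.4)
N,e=tri(w,(290,231),t,T(554,180)); print("nose",N.round(4),e)
A,e=tri(w,(237,128),t,T(648,265)); print("tail -y",A.round(4),e)
B,e=tri(w,(338,126),t,T(530,305)); print("tail +y",B.round(4),e)
M=(A+B)/2; d=N-M; print(d, np.linalg.norm(d),"exp .1124; yaw",np.degrees(np.arctan2(d[1],d[0])),"pitch",np.degrees(np.arctan2(d[2],np.hypot(*d[:2])))," exp 35+5.1")
b=B-A;print("bar yaw",np.degrees(np.arctan2(-b[0],b[1])),np.linalg.norm(b))
# rack edges yaw by upper edge corners
C,e=tri(w,(361,279),t,T(437,147));print("rack upper +y corner",C,e)
C,D=plane(w,(212,107),.025),plane(w,(360,103),.025);b=D-C;print("lip yaw",np.degrees(np.arctan2(-b[0],b[1])),np.linalg.norm(b))
```

```text
nose [288.875 231.875  20.375]
118 [np.int64(236)] [np.int64(337)]
124 [np.int64(237)] [np.int64(337)]
130 [np.int64(237)] [np.int64(337)]
136 [np.int64(237)] [np.int64(338)]
160 [np.int64(240)] [np.int64(334)]
180 [np.int64(241)] [np.int64(332)]
195 [np.int64(241)] [np.int64(335)]
245 113 143
330 95 143
nose [ 0.5277 -0.1346  0.1197] 0.002084212370667421
tail -y [ 0.4632 -0.2155  0.0607] 0.0031049605495890088
tail +y [ 0.4318 -0.1172  0.0456] 0.002074433930349822
[0.08020058 0.03176414 0.06655589] 0.10895311086418115 exp .1124; yaw 21.606472525034533 pitch 37.6522372634511  exp 35+5.1
bar yaw 17.73587212817589 0.10428470986838756
rack upper +y corner [ 0.55507069 -0.04316964  0.13008871] 0.0049916782846367354
lip yaw 21.250347908752225 0.16351038842278023
```

Run:
```python
from h import *
B,r=frame(np.radians(21.5),np.radians(35))
N=np.array([.5277,-.1346,.1197]);M=np.array([.4475,-.1664,.0532])
o=np.array([N-B@[.054,0,.03],M-B@[-.058,0,.02]]);print(o);o=o.mean(0)
rack=None
w=load("pics/wb.npz")
for p in([.054,0,.03],[-.058,.054,.02],[-.058,-.054,.02],[-.008,.011,.088],[-.008,-.011,.088]): print(proj(w,o+B@p).round(1))
np.savez("br",o=o)
g=o+B@[-.008,0,.066]; 
for d in(.10,.0): print("tcp",(g+B@[0,0,.171+d]).round(4),inc(g+B@[0,0,.171+d],r))
```

```text
[[ 0.50255368 -0.1445054   0.06415231]
 [ 0.50237821 -0.1447829   0.07008439]]
[290.7 232.5]
[339.8 124.9]
[238.5 128. ]
[296.3 162.5]
[270.7 163.2]
tcp [ 0.3165 -0.2179  0.3386] [0.1129, -0.0316, 0.076, -0.0075, -0.3596, -0.0272]
tcp [ 0.3699 -0.1969  0.2567] [0.0778, -0.0304, 0.1696, -0.0075, -0.3596, -0.0272]
```

Run:
```python
from h import *
B,r=frame(np.radians(21.5),np.radians(35)); o=np.load("br.npz")["o"]+B@[0,-.0015,0]
np.savez("br",o=o);g=o+B@[-.008,0,.066]
print(inc(g+B@[0,0,.171+.07],r))
```

```text
[0.1023, -0.0328, 0.1041, -0.0075, -0.3596, -0.0272]
```

Call:
play_rows:
  increments:
    - [0.035,-0.011,0.035,-0.002,-0.12,-0.009,0.4]
    - [0.07,-0.022,0.07,-0.005,-0.24,-0.018,0.4]
    - [0.102,-0.033,0.104,-0.0075,-0.36,-0.027,0.4]
    - [0.102,-0.033,0.104,-0.0075,-0.36,-0.027,0.4]
    - [0.102,-0.033,0.104,-0.0075,-0.36,-0.027,0.4]

```text
time: 2.75
tool_pos: [0.3467, -0.1892, 0.3295]
ee_rot: [-0.45, 2.524, 0.135]
force: [0.5, 0.1, 0.9]
finger_gap: 0.0665
grasp_force: 0.0
```

Run:
```python
from h import *
B,r=frame(np.radians(21.5),np.radians(35)); o=np.load("br.npz")["o"]
g=o+B@[-.008,0,.066]
print(inc(g+B@[0,0,.171],r)); print(manip.sense()["joints"])
w=cam("wrist","pics/wg.png")
for p in([.054,0,.03],[-.008,.011,.088],[-.008,-.011,.088],[-.058,.054,.02],[-.058,-.054,.02]): print(proj(w,o+B@p).round(1))
```

```text
[0.0241, -0.0167, 0.0713, -0.013, -0.0273, -0.0184]
[-0.76642604 -0.51857654  2.35435871  0.58867647  1.10294782 -2.90755147]
[300.2 251.6]
[310.2 198.3]
[274.3 198.8]
[367.3 110.1]
[226.4 112.7]
```

View pics/wg.png

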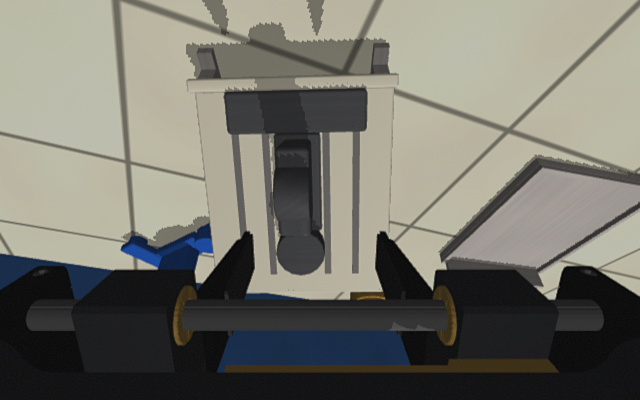

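The view confirms the bracket estimate: nose seen at (300,250) against (300.2,251.6) predicted, tail centre (296,112) against (297,111). Joint 6 ran into its limit, so I'll turn the tool half a turn and grip from the other side.

Call:
play_rows:
  increments:
    - [0,0,-0.01,0,0,0.15,0.4]
    - [0,0,-0.02,0,0,0.3,0.4]
    - [0,0,-0.02,0,0,0.45,0.4]
    - [0,0,-0.02,0,0,0.6,0.4]
    - [0,0,-0.02,0,0,0.75,0.4]

```text
time: 3.3
tool_pos: [0.3371, -0.1939, 0.3491]
ee_rot: [0.522, 2.558, 0.409]
force: [-0.5, -0.4, 0.2]
finger_gap: 0.0665
grasp_force: 0.0
```

Call:
play_rows:
  increments:
    - [0,0,0,0,0,0.15,0.4]
    - [0,0,0,0,0,0.3,0.4]
    - [0,0,0,0,0,0.45,0.4]
    - [0,0,0,0,0,0.6,0.4]
    - [0,0,0,0,0,0.75,0.4]

```text
time: 3.8
tool_pos: [0.3371, -0.1939, 0.349]
ee_rot: [1.478, 2.275, 0.652]
force: [-0.3, -0.0, -0.5]
finger_gap: 0.0666
grasp_force: 0.0
```

Call:
play_rows:
  increments:
    - [0,0,0,0,0,0.15,0.4]
    - [0,0,0,0,0,0.3,0.4]
    - [0,0,0,0,0,0.45,0.4]
    - [0,0,0,0,0,0.6,0.4]
    - [0,0,0,0,0,0.75,0.4]

```text
time: 4.3
tool_pos: [0.3371, -0.1938, 0.349]
ee_rot: [2.334, 1.665, 0.832]
force: [0.3, 0.2, -0.6]
finger_gap: 0.0666
grasp_force: 0.0
```

```bash
sed -i 's/np.diag(\[-1,1,-1.\])/np.diag([1,-1,-1.])/; s/tool x=-obj x, y=obj y/tool x=obj x, y=-obj y/' h.py
python3 - <<'E'
from h import *
B,r=frame(np.radians(21.5),np.radians(35)); o=np.load("br.npz")["o"]
g=o+B@[-.008,0,.066]
print(inc(g+B@[0,0,.171+.08],r)); print(manip.sense()["joints"])
E
```

```text
[-0.0307, -0.0114, 0.0135, 0.0046, 0.031, 0.8692]
[-0.79491423 -0.55574218  2.34368279  0.58159736  1.15382314 -0.6504045 ]
```

Call:
play_rows:
  increments:
    - [0,0,0,0,0.006,0.15,0.4]
    - [0,0,0,0,0.012,0.3,0.4]
    - [-0.01,-0.004,0,0,0.018,0.45,0.4]
    - [-0.02,-0.008,0.005,0,0.024,0.6,0.4]
    - [-0.031,-0.011,0.013,0.005,0.031,0.75,0.4]

```text
time: 4.8
tool_pos: [0.3278, -0.2161, 0.3229]
ee_rot: [-2.835, -0.719, -0.914]
force: [0.5, 0.5, -0.2]
finger_gap: 0.0668
grasp_force: 0.0
```

```bash
cat > pg.py <<'E'
from h import *
import sys
B,r=frame(np.radians(21.5),np.radians(35)); o=np.load("br.npz")["o"]
g=o+B@[-.008,0,.066]
print(inc(g+B@[0,0,.171+float(sys.argv[1])],r)); print(manip.sense()["joints"])
E
python3 pg.py .07
```

```text
[-0.0, -0.001, 0.0107, -0.001, 0.0006, 0.1209]
[-0.86389561 -0.50321986  2.35892199  0.63598063  1.14990944 -0.01660506]
```

Call:
play_rows:
  increments:
    - [0,-0.001,0.01,-0.001,0,0.12,0.2]
    - [0,-0.001,0.01,-0.001,0,0.12,0.2]
    - [0,-0.001,0.01,-0.001,0,0.12,0.2]

```text
time: 5.1
tool_pos: [0.3322, -0.2127, 0.313]
ee_rot: [-2.842, -0.55, -0.894]
force: [-0.1, -0.8, 0.4]
finger_gap: 0.0574
grasp_force: 0.0
```

```bash
python3 pg.py 0
python3 - <<'E'
from h import *
B,r=frame(np.radians(21.5),np.radians(35)); o=np.load("br.npz")["o"]
w=cam("wrist","pics/wg2.png")
for p in([.054,0,.03],[-.008,.011,.088],[-.008,-.011,.088],[-.008,.011,.066],[-.008,-.011,.066]): print(proj(w,o+B@p).round(1))
E
```

```text
[0.0012, 0.0008, 0.0696, -0.0023, 0.0014, 0.0064]
[-0.84841845 -0.48736235  2.36605395  0.64063915  1.12407043  0.09620087]
[315.2 119.2]
[296.8 228.1]
[332.  228.3]
[298.5 215.7]
[330.5 215.9]
```

View pics/wg2.png

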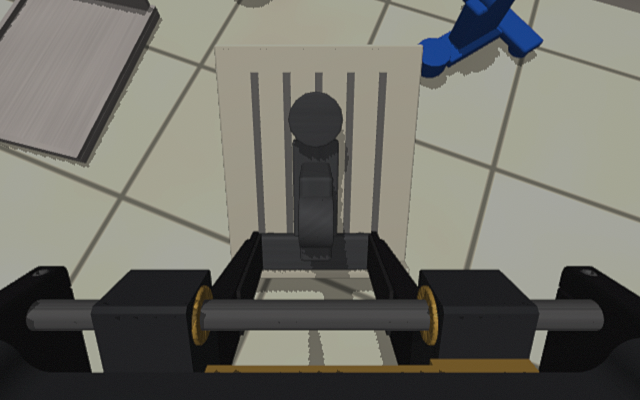

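The nose is seen at (315,118), as predicted, and the rib lies centrally between the fingers at x≈316. Going in.

Call:
play_rows:
  increments:
    - [0.001,0.001,0.02,-0.002,0.001,0.006,0.2]
    - [0.001,0.001,0.04,-0.002,0.001,0.006,0.2]
    - [0.001,0.001,0.055,-0.002,0.001,0.006,0.2]
    - [0.001,0.001,0.07,-0.002,0.001,0.006,0.2]
    - [0.001,0.001,0.07,-0.002,0.001,0.006,0.2]

```text
time: 5.65
tool_pos: [0.3699, -0.1978, 0.2535]
ee_rot: [-2.841, -0.535, -0.891]
force: [-0.1, -0.7, -0.2]
finger_gap: 0.0571
grasp_force: 0.0
```

Call:
play_rows:
  increments:
    - [0,0,0,0,0,0,-0.2]
    - [0,0,0,0,0,0,-0.5]
    - [0,0,0,0,0,0,-1]
    - [0,0,0,0,0,0,-1]
    - [0,0,0,0,0,0,-1]

```text
time: 6.15
tool_pos: [0.3693, -0.1985, 0.2543]
ee_rot: [-2.843, -0.531, -0.894]
force: [-2.6, 3.1, 2.1]
finger_gap: 0.0224
grasp_force: 3.0
```

```bash
python3 pg.py 0; python3 -c "
from h import *
print(R.from_rotvec(manip.sense()['ee_rot']).inv().apply([0,0,.04]))"
```

```text
[0.0023, 0.0001, -0.0013, -0.0009, 0.0007, -0.0061]
[-0.74978203 -0.33497489  2.37016818  0.69347805  0.94314911  0.0793858 ]
[ 0.02291957 -0.00016793 -0.03278209]
```

Call:
play_rows:
  increments:
    - [0,0,0,0,0,0,-1]
    - [0,0,0,0,0,0,-1]
    - [0.003,0,-0.004,0,0,0,-1]
    - [0.009,0,-0.012,0,0,0,-1]
    - [0.017,0,-0.025,0,0,0,-1]

```text
time: 6.65
tool_pos: [0.3684, -0.198, 0.2828]
ee_rot: [-2.841, -0.529, -0.887]
force: [-0.4, 0.8, -6.2]
finger_gap: 0.0217
grasp_force: 29.9
```

Call:
play_rows:
  increments:
    - [0.011,0,-0.016,0,0,0,-1]
    - [0.023,0,-0.033,0,0,0,-1]
    - [0.034,0,-0.049,0,0,0,-1]
    - [0.046,0,-0.066,0,0,0,-1]
    - [0.05,0,-0.072,0,0,0,-1]

```text
time: 7.15
tool_pos: [0.3692, -0.1993, 0.3751]
ee_rot: [-2.844, -0.533, -0.898]
force: [0.1, -0.2, -5.0]
finger_gap: 0.0219
grasp_force: 29.9
```

```bash
cat > pp.py <<'E'
from h import *
import sys
psi=np.radians(6.8)
def plate(x=0,y=0,h=0,tilt=0):
    """TCP target: grasp point at plate coords of rib + h"""
    Bp,r=frame(psi,tilt); c=np.array([.5376,.1972,.010])
    return c+Bp@[-.008+x,y,0]+[0,0,.066+.171+h],r
if __name__=="__main__":
    p,r=plate(h=float(sys.argv[1])); s=manip.sense(); print(p.round(4),inc(p,r), s["force"],s["finger_gap"])
E
python3 pp.py .1
```

```text
[0.5297 0.1963 0.347 ] [0.2234, -0.3106, 0.1913, -0.0775, -0.6086, 0.2438] [ 0.13764154 -0.22271913 -5.01749945] 0.021908195569538904
```

Call:
play_rows:
  increments:
    - [0.015,-0.02,0.008,-0.005,-0.04,0.016,-1]
    - [0.04,-0.052,0.025,-0.013,-0.1,0.04,-1]
    - [0.065,-0.088,0.045,-0.021,-0.17,0.068,-1]
    - [0.09,-0.124,0.07,-0.03,-0.24,0.096,-1]
    - [0.11,-0.155,0.09,-0.04,-0.31,0.124,-1]

```text
time: 7.65
tool_pos: [0.4448, -0.0009, 0.3615]
ee_rot: [-3.029, -0.362, -0.446]
force: [0.7, 0.1, -5.1]
finger_gap: 0.0221
grasp_force: 30.0
```

```bash
python3 pp.py .08
```

```text
[0.5297 0.1963 0.327 ] [0.1127, -0.1703, 0.0745, -0.0416, -0.2932, 0.1182] [ 0.66729195  0.10216469 -5.11383167] 0.022082409353473123
```

Call:
play_rows:
  increments:
    - [0.028,-0.042,0.018,-0.01,-0.073,0.03,-1]
    - [0.056,-0.085,0.037,-0.02,-0.146,0.06,-1]
    - [0.085,-0.128,0.056,-0.031,-0.22,0.089,-1]
    - [0.105,-0.158,0.069,-0.039,-0.27,0.11,-1]
    - [0.113,-0.17,0.0745,-0.0416,-0.293,0.118,-1]

```text
time: 8.15
tool_pos: [0.5306, 0.1976, 0.326]
ee_rot: [-3.134, -0.191, 0.001]
force: [0.8, -0.8, -5.8]
finger_gap: 0.0219
grasp_force: 30.0
```

Call:
play_rows:
  increments:
    - [0,0,0,0,0,0,-1]
    - [0,0,0,0,0,0,-1]
    - [0,0,0,0,0,0,-1]

```text
time: 8.45
tool_pos: [0.5297, 0.1928, 0.3276]
ee_rot: [3.136, 0.186, 0.004]
force: [0.6, 0.0, -5.6]
finger_gap: 0.0222
grasp_force: 30.0
```

```bash
python3 pp.py .04
python3 - <<'E'
from h import *
from pp import plate
p,r=plate(h=.08); s=manip.sense()
w=cam("wrist","pics/wc.png")
rr=R.from_rotvec(s["ee_rot"]).as_matrix()@np.diag([1,-1,-1.])
o=s["tool_pos"]-rr@[-.008,0,.066+.171]
for q in([.054,0,.03],[.054,.02,.03],[.054,-.02,.03],[-.058,.054,.02],[-.058,-.054,.02]): print(proj(w,o+rr@q).round(1))
E
```

```text
[0.5297 0.1963 0.287 ] [0.0003, -0.0034, 0.0406, 0.0003, -0.0028, -0.0] [ 0.6292358   0.04200267 -5.63516578] 0.022187760137162935
[312.4 132.6]
[275.4 132.6]
[349.3 132.6]
[231.6 300.7]
[393.8 300.7]
```

View pics/wc.png

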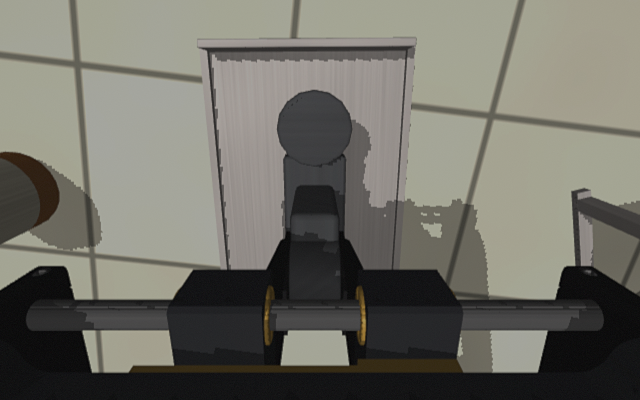

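The nose is at (314,128) with radius 37, against (312,133) predicted. So the bracket sits level and about 2 mm further forward in the grip, and it is centred over the plate with the fence ahead. I'll lower it with a 2 mm correction.

Call:
play_rows:
  increments:
    - [-0.001,-0.0015,0.012,0,-0.003,0,-1]
    - [-0.002,-0.0035,0.028,0,-0.003,0,-1]
    - [-0.002,-0.0035,0.045,0,-0.003,0,-1]
    - [-0.002,-0.0035,0.058,0,-0.003,0,-1]
    - [-0.002,-0.0035,0.063,0,-0.003,0,-1]

```text
time: 9.0
tool_pos: [0.5266, 0.1966, 0.2614]
ee_rot: [3.135, 0.188, -0.008]
force: [-1.3, 0.2, -6.2]
finger_gap: 0.022
grasp_force: 30.0
```

Call:
play_rows:
  increments:
    - [0,0,0.002,0,0,0,-1]
    - [0,0,0.004,0,0,0,-1]
    - [0,0,0.006,0,0,0,-1]
    - [0,0,0.007,0,0,0,-1]
    - [0,0,0.008,0,0,0,-1]

```text
time: 9.5
tool_pos: [0.528, 0.1971, 0.257]
ee_rot: [3.136, 0.188, 0.001]
force: [0.2, -1.0, -5.1]
finger_gap: 0.0217
grasp_force: 30.0
```

```bash
python3 pp.py 0
```

```text
[0.5297 0.1963 0.247 ] [0.0016, 0.001, 0.0101, 0.0002, -0.0008, 0.0013] [ 0.20190025 -1.03491936 -5.09118352] 0.02169193310299626
```

Call:
play_rows:
  increments:
    - [0,0,0.002,0,0,0,-1]
    - [0,0,0.004,0,0,0,-1]
    - [0,0,0.0055,0,0,0,-1]
    - [0,0,0.0065,0,0,0,-1]
    - [0,0,0.0065,0,0,0,-1]

```text
time: 10.0
tool_pos: [0.5277, 0.197, 0.2498]
ee_rot: [3.136, 0.188, -0.001]
force: [-0.8, -0.7, -5.7]
finger_gap: 0.022
grasp_force: 30.0
```

Call:
play_rows:
  increments:
    - [0,0,0.001,0,0,0,-1]
    - [0,0,0.0015,0,0,0,-1]
    - [0,0,0.0015,0,0,0,-1]

```text
time: 10.3
tool_pos: [0.5278, 0.197, 0.2485]
ee_rot: [3.136, 0.188, -0.0]
force: [0.2, -0.5, -5.5]
finger_gap: 0.0216
grasp_force: 30.0
```

Call:
play_rows:
  increments:
    - [0,0,0.0008,0,0,0,-1]
    - [0,0,0.0015,0,0,0,-1]
    - [0,0,0.0015,0,0,0,-1]

```text
time: 10.6
tool_pos: [0.5277, 0.197, 0.247]
ee_rot: [3.136, 0.188, -0.001]
force: [-0.7, -0.5, -4.7]
finger_gap: 0.0219
grasp_force: 30.0
```

Call:
play_rows:
  increments:
    - [0,0,0.0008,0,0,0,-1]
    - [0,0,0.001,0,0,0,-1]
    - [0,0,0.001,0,0,0,-1]

```text
time: 10.9
tool_pos: [0.5277, 0.197, 0.246]
ee_rot: [3.136, 0.188, -0.0]
force: [0.1, -0.2, -5.2]
finger_gap: 0.0218
grasp_force: 30.0
```

Call:
play_rows:
  increments:
    - [0,0,0.0007,0,0,0,-1]
    - [0,0,0.001,0,0,0,-1]
    - [0,0,0.001,0,0,0,-1]

```text
time: 11.2
tool_pos: [0.5277, 0.197, 0.245]
ee_rot: [3.136, 0.188, -0.0]
force: [0.2, -0.6, -5.0]
finger_gap: 0.0221
grasp_force: 30.0
```

Call:
play_rows:
  increments:
    - [0,0,0.0007,0,0,0,-1]
    - [0,0,0.001,0,0,0,-1]
    - [0,0,0.001,0,0,0,-1]

```text
time: 11.5
tool_pos: [0.5277, 0.197, 0.244]
ee_rot: [3.136, 0.188, -0.001]
force: [0.6, -0.5, -5.4]
finger_gap: 0.022
grasp_force: 30.0
```

Call:
play_rows:
  increments:
    - [0,0,0.0005,0,0,0,-1]
    - [0,0,0.001,0,0,0,-1]
    - [0,0,0.0015,0,0,0,-1]
    - [0,0,0.0015,0,0,0,-1]

```text
time: 11.9
tool_pos: [0.5277, 0.197, 0.2425]
ee_rot: [3.136, 0.188, -0.001]
force: [0.6, -0.5, -5.3]
finger_gap: 0.0219
grasp_force: 30.0
```

Call:
play_rows:
  increments:
    - [0,0,0.0005,0,0,0,-1]
    - [0,0,0.001,0,0,0,-1]
    - [0,0,0.0015,0,0,0,-1]
    - [0,0,0.0015,0,0,0,-1]

```text
time: 12.3
tool_pos: [0.5279, 0.197, 0.2416]
ee_rot: [3.136, 0.188, -0.0]
force: [-3.3, -1.2, -0.7]
finger_gap: 0.022
grasp_force: 30.0
```

Call:
play_rows:
  increments:
    - [0,0,0.0004,0,0,0,-1]
    - [0,0,0.0008,0,0,0,-1]
    - [0,0,0.001,0,0,0,-1]
    - [0,0,0.001,0,0,0,-1]

```text
time: 12.7
tool_pos: [0.5279, 0.1971, 0.2417]
ee_rot: [3.135, 0.188, -0.001]
force: [-7.0, -2.3, 6.0]
finger_gap: 0.0217
grasp_force: 30.0
```

Run:
```python
from h import *
print(manip.sense()["force"])
w=cam("wrist","pics/wd.png"); im=w["im"]
o=np.array([.5376,.1972,.01]);B=frame(np.radians(6.8))[0]
for q in([.054,0,.03],[.099,0,0],[.099,0,.03]): print(proj(w,o+B@q).round(1))
cv2.imwrite("pics/wd.png",cv2.resize(im[0:300,180:460],None,fx=2,fy=2)[:,:,::-1])
```

```text
[-6.98866063 -2.29108342  5.98182237]
[314.2 130.5]
[314.3  44.6]
[314.3  36.8]
```

View pics/wd.png

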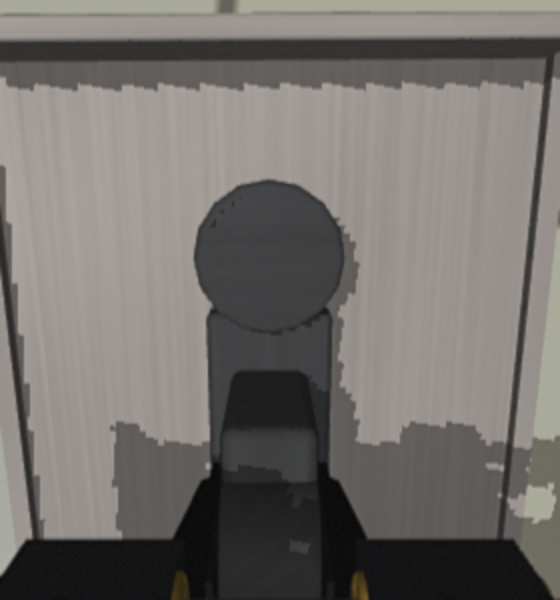

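Contact is made: the vertical force rose by about 11 N. The nose is within 2 mm of its target pixel and the bracket is square to the fence. I'll relieve the preload and open slowly.

Call:
play_rows:
  increments:
    - [0,0,-0.0005,0,0,0,-1]
    - [0,0,-0.001,0,0,0,-1]
    - [0,0,-0.001,0,0,0,-1]

```text
time: 13.05
tool_pos: [0.5278, 0.197, 0.2417]
ee_rot: [3.136, 0.188, -0.0]
force: [-4.5, -1.5, 3.2]
finger_gap: 0.0219
grasp_force: 30.0
```

```bash
python3 -c "
from h import *
s=manip.sense();r=R.from_rotvec(s['ee_rot']).inv();print(s['force'],r.apply(s['force']),r.apply(s['ft_torque']),s['tool_pos'])"
```

```text
[-4.48130057 -1.49980984  3.19466323] [-4.6288193   0.95383948 -3.19399118] [-0.17384344 -0.86844879 -0.05244949] [0.52784994 0.19702304 0.24165625]
```

Call:
play_rows:
  increments:
    - [-0.0012,0,0,0,0.005,0,-1]
    - [-0.0024,0,0,0,0.01,0,-1]
    - [-0.0024,0,0,0,0.01,0,-1]

```text
time: 13.35
tool_pos: [0.5258, 0.1968, 0.2418]
ee_rot: [-3.135, -0.189, -0.019]
force: [-0.1, -0.8, 3.0]
finger_gap: 0.0222
grasp_force: 30.0
```

```bash
python3 -c "
from h import *
s=manip.sense();r=R.from_rotvec(s['ee_rot']).inv();print(s['force'],r.apply(s['force']),r.apply(s['ft_torque']),s['tool_pos'],inc(s['tool_pos'],frame(np.radians(6.8))[1]))"
```

```text
[-0.11452448 -0.84228585  3.03498139] [-0.17852361  0.82344785 -3.03706047] [-0.14136016 -0.86127774 -0.20790627] [0.52576695 0.19675553 0.24179315] [0.0, 0.0, 0.0, 0.0003, -0.012, 0.0017]
```

Call:
play_rows:
  increments:
    - [0.001,0,0,0,-0.005,0,-1]
    - [0.001,0,-0.0003,0,-0.005,0,-1]
    - [0.001,0,-0.0003,0,-0.005,0,-0.56]
    - [0.001,0,-0.0003,0,-0.005,0,-0.53]
    - [0.001,0,-0.0003,0,-0.005,0,-0.5]

```text
time: 13.85
tool_pos: [0.5263, 0.1969, 0.2411]
ee_rot: [-3.136, -0.187, -0.007]
force: [-0.0, -0.6, -0.9]
finger_gap: 0.0232
grasp_force: 0.0
```

Call:
play_rows:
  increments:
    - [0,0,0,0,0,0,-0.4]
    - [0,0,0,0,0,0,-0.2]
    - [0,0,0,0,0,0,0]
    - [0,0,0,0,0,0,0]

```text
time: 14.25
tool_pos: [0.5263, 0.1968, 0.2412]
ee_rot: [3.136, 0.188, 0.007]
force: [-0.5, 0.3, -0.1]
finger_gap: 0.0455
grasp_force: 0.0
```

```bash
python3 pp.py .06; python3 -c "
from h import *
cam('wrist','pics/we.png'); print(manip.sense()['ft_torque'])
w=load('pics/we.npz');cv2.imwrite('pics/we.png',cv2.resize(w['im'][0:300,180:460],None,fx=2,fy=2)[:,:,::-1])
g=cv2.cvtColor(w['im'],cv2.COLOR_RGB2GRAY);p=np.argwhere(g[80:160,270:360]<90)+[80,270];t=p[p[:,0]<140]
print(p[:,0].min(), [ (r,p[p[:,0]==r][:,1].min(),p[p[:,0]==r][:,1].max()) for r in (110,120,128,135,140)])"
```

```text
[0.5297 0.1963 0.307 ] [0.0036, 0.001, -0.0658, 0.0003, -0.0045, 0.0012] [-0.50001592  0.29691665 -0.10060052] 0.04553348097089807
[-0.03604561  0.14448239 -0.05430775]
88 [(110, np.int64(281), np.int64(348)), (120, np.int64(278), np.int64(351)), (128, np.int64(277), np.int64(352)), (135, np.int64(279), np.int64(351)), (140, np.int64(280), np.int64(349))]
```

Call:
play_rows:
  increments:
    - [0,0,-0.015,0,0,0,0.1]
    - [0,0,-0.04,0,0,0,0.1]
    - [0.002,0,-0.07,0,-0.004,0,0]
    - [0.004,0.001,-0.09,0,-0.0045,0,-0.5]
    - [0.004,0.001,-0.09,0,-0.0045,0,-1]

```text
time: 14.8
tool_pos: [0.5314, 0.1966, 0.3367]
ee_rot: [-3.134, -0.188, -0.014]
force: [0.2, 0.1, 0.8]
finger_gap: 0.0372
grasp_force: 0.0
```

Call:
play_rows:
  increments:
    - [0,0,0,0,0,0,-1]
    - [0,0,0,0,0,0,-1]
    - [0,0,0,0,0,0,-1]

```text
time: 15.1
tool_pos: [0.5295, 0.1962, 0.3296]
ee_rot: [3.135, 0.188, -0.004]
force: [0.5, -1.0, -0.1]
finger_gap: 0.0129
grasp_force: 0.0
```

Run:
```python
from h import *
from pp import plate
w=cam("wrist","pics/wf.png");s=manip.sense()
im=w["im"];o=np.zeros((400,640,3),np.uint8);cv2.imwrite("pics/wf.png",im[:,:,::-1])
c=np.array([.5376,.1972,.01]);B=frame(np.radians(6.8))[0]
for n,q in(("nose",[.054,0,.03]),("nosefront",[.074,0,.03]),("fence foot",[.099,0,0]),("tail",[-.058,0,.02]),("lug",[-.008,0,.088])): print(n,proj(w,c+B@q).round(1))
print(s["tool_pos"],s["finger_gap"],s["force"])
```

```text
nose [312.7 118.6]
nosefront [312.7  91.4]
fence foot [312.9  59.1]
tail [312.8 245.5]
lug [312.4 221.4]
[0.52954904 0.19619396 0.32974148] 0.008789548915069672 [ 0.41985412 -0.82095717 -0.10468857]
```

View pics/wf.png

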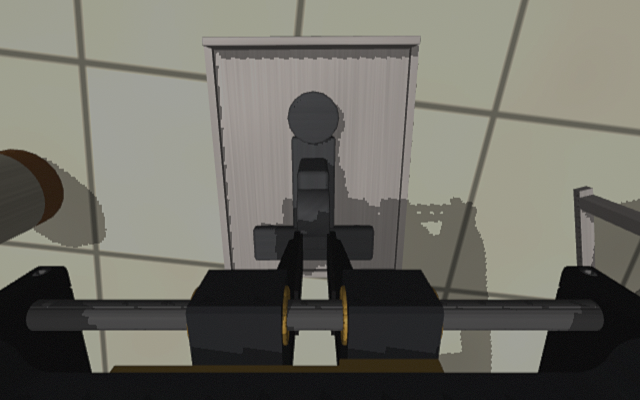

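The bracket stands square and centred. The nose is at (313,117) and the tail bar is level from x=253 to 374, with its middle at x=313.5. The fingers are now closing, and next comes the nose press.

```bash
cat > pr.py <<'E'
from h import *
import sys
Bp,r=frame(np.radians(6.8)); x,h=float(sys.argv[1]),float(sys.argv[2])
p=np.array([.5376,.1972,.01])+Bp@[x,-.0005,0]+[0,0,h+manip.finger_overhang]
s=manip.sense();print(p.round(4),inc(p,r),s["force"],s["finger_gap"])
E
python3 pr.py .055 .05
```

```text
[0.5923 0.2032 0.2501] [0.0633, 0.0005, 0.0795, 0.0007, 0.0025, 0.0013] [ 0.41985412 -0.82095717 -0.10468857] 0.008789548915069672
```

Call:
play_rows:
  increments:
    - [0.03,0,0,0,0.001,0,-1]
    - [0.063,0,0,0.001,0.0025,0.001,-1]
    - [0.063,0,0.02,0.001,0.0025,0.001,-1]
    - [0.063,0,0.045,0.001,0.0025,0.001,-1]
    - [0.063,0,0.07,0.001,0.0025,0.001,-1]

```text
time: 15.65
tool_pos: [0.5927, 0.2037, 0.2598]
ee_rot: [-3.135, -0.187, -0.003]
force: [0.5, 0.1, 0.6]
finger_gap: 0.0007
grasp_force: 0.0
```

Call:
play_rows:
  increments:
    - [0,0,0.004,0,0,0,-1]
    - [0,0,0.008,0,0,0,-1]
    - [0,0,0.009,0,0,0,-1]
    - [0,0,0.009,0,0,0,-1]

```text
time: 16.05
tool_pos: [0.5931, 0.2039, 0.2537]
ee_rot: [-3.135, -0.187, -0.008]
force: [-0.5, 0.2, 0.9]
finger_gap: 0.0002
grasp_force: 0.0
```

```bash
python3 pr.py .055 .03
```

```text
[0.5923 0.2032 0.2301] [-0.001, 0.0006, 0.0236, -0.0009, -0.0049, 0.0003] [-0.45217558  0.19489408  0.87726388] 0.00023446003331819746
```

Call:
play_rows:
  increments:
    - [0,0,0.005,0,-0.002,0,-1]
    - [-0.001,0,0.01,0,-0.005,0,-1]
    - [-0.001,0,0.015,0,-0.005,0,-1]
    - [-0.001,0,0.019,0,-0.005,0,-1]
    - [-0.001,0,0.02,0,-0.005,0,-1]

```text
time: 16.55
tool_pos: [0.5914, 0.2036, 0.2315]
ee_rot: [-3.136, -0.187, 0.006]
force: [-0.1, 0.2, -0.3]
finger_gap: 0.0006
grasp_force: 0.0
```

Call:
play_rows:
  increments:
    - [0,0,0.0005,0,0,0,-1]
    - [0,0,0.001,0,0,0,-1]
    - [0,0,0.0015,0,0,0,-1]
    - [0,0,0.0015,0,0,0,-1]

```text
time: 16.95
tool_pos: [0.5917, 0.2037, 0.2311]
ee_rot: [-3.135, -0.187, 0.003]
force: [0.2, 0.1, 0.3]
finger_gap: 0.0006
grasp_force: 0.0
```

Call:
play_rows:
  increments:
    - [0,0,0.0005,0,0,0,-1]
    - [0,0,0.001,0,0,0,-1]
    - [0,0,0.001,0,0,0,-1]

```text
time: 17.25
tool_pos: [0.5918, 0.2037, 0.2304]
ee_rot: [-3.135, -0.187, 0.003]
force: [-1.4, -1.1, 2.8]
finger_gap: 0.0002
grasp_force: 1.4
```

Call:
play_rows:
  increments:
    - [0,0,0.0005,0,0,0,-1]
    - [0,0,0.001,0,0,0,-1]
    - [0,0,0.001,0,0,0,-1]

```text
time: 17.55
tool_pos: [0.5919, 0.2038, 0.2304]
ee_rot: [-3.136, -0.187, 0.004]
force: [-3.8, -1.2, 7.5]
finger_gap: 0.0006
grasp_force: 4.0
```

Call:
play_rows:
  increments:
    - [0,0,0.0005,0,0,0,-1]
    - [0,0,0.0005,0,0,0,-1]
    - [0,0,0.0005,0,0,0,-1]
    - [0,0,0.0005,0,0,0,-1]
    - [0,0,0.0005,0,0,0,-1]

```text
time: 18.05
tool_pos: [0.5919, 0.2038, 0.2304]
ee_rot: [-3.136, -0.187, 0.004]
force: [-5.2, -1.5, 10.5]
finger_gap: 0.0006
grasp_force: 5.1
```

Call:
play_rows:
  increments:
    - [0,0,0,0,0,0,-1]
    - [0,0,-0.002,0,0,0,-1]
    - [0,0,-0.02,0,0,0,-1]
    - [0,0,-0.06,0,0,0,-1]
    - [0,0,-0.09,0,0,0,-1]

```text
time: 18.55
tool_pos: [0.5919, 0.2037, 0.3194]
ee_rot: [-3.135, -0.187, 0.003]
force: [0.6, -0.2, 0.2]
finger_gap: 0.0007
grasp_force: 0.0
```

Call:
play_rows:
  increments:
    - [0,0,-0.012,0,0,0,-1]
    - [0,0,-0.012,0,0,0,-1]
    - [-0.04,0,-0.012,0,0,0,-1]
    - [-0.08,0,-0.012,0,0,0,-1]
    - [-0.115,0,-0.012,0,0,0,-1]

```text
time: 19.05
tool_pos: [0.4756, 0.1896, 0.3272]
ee_rot: [3.135, 0.186, -0.012]
force: [0.7, -0.1, 0.1]
finger_gap: 0.0003
grasp_force: 0.0
```

```bash
python3 pr.py -.060 .035
python3 - <<'E'
from h import *
w=cam("wrist","pics/wh.npz".replace("npz","png")); c=np.array([.5376,.1972,.01]);B=frame(np.radians(6.8))[0]
g=cv2.cvtColor(w["im"],cv2.COLOR_RGB2GRAY); q=proj(w,c+B@[.054,0,.03]); print("nose pred",q)
p=np.argwhere(g[:int(q[1])+3]<90); r=p[(abs(p[:,0]-q[1])<25)&(abs(p[:,1]-q[0])<40)]
print(r[:,1].min(),r[:,1].max(),r[:,0].min())
E
```

```text
[0.4781 0.1896 0.2351] [0.0032, 0.0003, 0.0921, 0.0001, 0.0076, 0.0001] [ 0.71715072 -0.07396788  0.14426765] 0.00032393334517710445
nose pred [312.52829687  39.21646988]
285 344 15
```

Call:
play_rows:
  increments:
    - [0.002,0,0,0,0.004,0,-1]
    - [0.002,0,0,0,0.004,0,-1]
    - [0.002,0,0.03,0,0.004,0,-1]
    - [0.002,0,0.06,0,0.004,0,-1]
    - [0.002,0,0.085,0,0.004,0,-1]

```text
time: 19.6
tool_pos: [0.4805, 0.1903, 0.2439]
ee_rot: [-3.135, -0.186, -0.002]
force: [0.0, 0.2, 0.3]
finger_gap: 0.0004
grasp_force: 0.0
```

Call:
play_rows:
  increments:
    - [0,0,0.005,0,0,0,-1]
    - [0,0,0.01,0,0,0,-1]
    - [0,0,0.012,0,0,0,-1]
    - [0,0,0.012,0,0,0,-1]

```text
time: 20.0
tool_pos: [0.4803, 0.1905, 0.2347]
ee_rot: [-3.135, -0.187, -0.006]
force: [-0.1, 0.1, -0.5]
finger_gap: 0.0011
grasp_force: 0.0
```

```bash
python3 pr.py -.060 .02
```

```text
[0.4781 0.1896 0.2201] [-0.0024, 0.0006, 0.0146, -0.001, -0.0036, 0.0002] [-0.05375202  0.10421054 -0.501492  ] 0.0010575582363717738
```

Call:
play_rows:
  increments:
    - [-0.001,0,0.004,0,-0.002,0,-1]
    - [-0.002,0,0.008,0,-0.004,0,-1]
    - [-0.002,0,0.011,0,-0.004,0,-1]
    - [-0.002,0,0.013,0,-0.004,0,-1]
    - [-0.002,0,0.013,0,-0.004,0,-1]

```text
time: 20.5
tool_pos: [0.4776, 0.1901, 0.2206]
ee_rot: [-3.136, -0.187, 0.004]
force: [0.2, -0.5, -0.1]
finger_gap: 0.0005
grasp_force: 0.0
```

Call:
play_rows:
  increments:
    - [0,0,0.0005,0,0,0,-1]
    - [0,0,0.001,0,0,0,-1]
    - [0,0,0.001,0,0,0,-1]

```text
time: 20.8
tool_pos: [0.4777, 0.1901, 0.2203]
ee_rot: [-3.136, -0.187, 0.004]
force: [-2.7, -0.9, 4.8]
finger_gap: 0.0006
grasp_force: 2.5
```

Call:
play_rows:
  increments:
    - [0,0,0.0005,0,0,0,-1]
    - [0,0,0.001,0,0,0,-1]
    - [0,0,0.001,0,0,0,-1]

```text
time: 21.1
tool_pos: [0.4779, 0.1902, 0.2203]
ee_rot: [-3.136, -0.187, 0.005]
force: [-5.3, -2.1, 12.0]
finger_gap: 0.0004
grasp_force: 5.6
```

Call:
play_rows:
  increments:
    - [0,0,0,0,0,0,-1]
    - [0,0,0,0,0,0,-1]
    - [0,0,0,0,0,0,-1]
    - [0,0,0,0,0,0,-1]

```text
time: 21.5
tool_pos: [0.4778, 0.1902, 0.2203]
ee_rot: [-3.136, -0.187, 0.005]
force: [-4.8, -1.7, 10.7]
finger_gap: 0.0003
grasp_force: 5.6
```

Call:
play_rows:
  increments:
    - [0,0,-0.002,0,0,0,-1]
    - [0,0,-0.015,0,0,0,-1]
    - [0,0,-0.05,0,0,0,-1]
    - [0,0,-0.09,0,0,0,-1]
    - [0,0,-0.13,0,0,0,-1]

```text
time: 22.0
tool_pos: [0.4776, 0.1899, 0.3503]
ee_rot: [-3.136, -0.186, 0.004]
force: [0.6, 0.3, 0.7]
finger_gap: 0.0009
grasp_force: 0.0
```

Call:
play_rows:
  increments:
    - [-0.03,0,-0.03,0,0,0,-1]
    - [-0.06,0,-0.06,0,0,0,-1]
    - [-0.09,0,-0.08,0,0,0,-1]
    - [-0.09,0,-0.08,0,0,0,-1]
    - [-0.09,0,-0.08,0,0,0,-1]

```text
time: 22.5
tool_pos: [0.3883, 0.1793, 0.4299]
ee_rot: [-3.135, -0.187, -0.001]
force: [-0.1, 0.3, 0.1]
finger_gap: 0.0006
grasp_force: 0.0
```

Run:
```python
from h import *
w=cam("scene","pics/end.png");s0=load("pics/scene0.npz");t=cam("top","pics/endt.png");t0=load("pics/top0.npz")
c=np.array([.5376,.1972,.01]);B=frame(np.radians(6.8))[0]
g=cv2.cvtColor(w["im"],cv2.COLOR_RGB2GRAY)
print({n:proj(w,c+B@q).round(1).tolist() for n,q in(("nose",[.054,0,.03]),("tL",[-.058,.054,.02]),("tR",[-.058,-.054,.02]))})
x,y=proj(w,c).astype(int);m=(g[y-35:y+35,x-40:x+40]<85).astype(np.uint8)
for r in m[::3]: print("".join(".#"[v] for v in r))
print(x-40,y-35)
for n,p in(("cup",(305,142)),("bottle",(178,217)),("jar",(464,223))):
    a,b=p;k=np.s_[b-15:b+15,a-15:a+15];print(n,np.abs(t["im"][k].astype(int)-t0["im"][k]).mean())
s=manip.sense();print(s["force"],s["tool_pos"],np.abs(s["qd"]).max())
```

```text
{'nose': [346.9, 268.9], 'tL': [384.8, 256.8], 'tR': [358.0, 234.1]}
................................................................................
................................................................................
................................................................................
.........................................#####..................................
......................................###########...............................
......................................###############...........................
.........................................###############........................
.........................................###################....................
.......................................#########################................
....................................###############################.............
..................................###################..##############...........
.................................#################.........#######..............
..............................#################............
[... 384 characters left out ...]
..........................................
........###.....................................................................
...........###..................................................................
..............###...............................................................
.................####...........................................................
.....................###........................................................
........................###.....................................................
318 225
cup 4.624074074074074
bottle 3.6503703703703705
jar 5.075925925925926
[ 1.25046919 -0.00201243 -0.40686218] [0.38892494 0.1792721  0.42794695] 0.021892159701633458
```

```bash
python3 -c "
from workcell import manip
print(manip.close_job())"
```

```text
the job is handed in; nothing more can be done
None
```

I handed the job in at about 22.6 s on the robot's clock. The bracket stands square in the middle of the plate (within about 2 mm by the cameras) with its nose to the fence. The nose and then the tail bar were each pressed for about 0.5 s at 10–12 N without rocking, with about 5 N of sideways force during each press, and the bottle, cup and jar were never approached.

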